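Fetch the drive from the desk carousel and dock it

ROBOT

A 7-joint arm with a two-finger parallel gripper is mounted at the origin on a cart in front of the work surface, level with it; the furniture and walls round the work are solid. World frame = base frame: x ahead of the robot, y to its left, z up, the work surface at z = 0. Lengths are in m, angles in rad, forces in N, time in s.
With the tool pointing down it reaches from about 0.4 to 0.85 m from the base axis. Payload 10.4 kg.
Tool frame: the origin (TCP) lies midway between the tips of the shut fingers; the grasp point (between the pads) lies 19 mm behind it (r.grasp_offset is the distance from the TCP to the grasp point, in m); x points along the fingers, y is the direction in which the jaws open and shut, and the axes are right-handed (so a half turn about x gives the same grasp; the last joint's range is limited). The gripper opens to 87 mm and grips with 3 to 60 N. Pads are 19 mm wide; open, the fingers measure 117 mm over their backs; the gripper's body (75 mm by 190 mm) begins 51 mm behind the grasp point.
Start: joints at [1.168, 0.332, -0.065, 1.46, 0.022, 1.35, -0.088], TCP at [0.232, -0.58, 0.223] pointing down, gripper open.
Joint ranges: [-2.6, 2.6], [-0.5, 2.12], [-1.47, 1.34], [0.16, 2.42], [-1.27, 4.41], [0.06, 2.06], [-2.6, 2.6]. Speed limits (rad/s): [2.22, 2.22, 2.79, 2.79, 3.14, 3.14, 3.14].

INTERFACE

Orientations are given as a unit quaternion [x, y, z, w].
In Python, from bench import r, vision, close_job gives the robot as it stands. The module is installed in compiled form; this text tells all that it offers.
- The arm moves only by the shell command python3 -m pendant 'ROWS' [OPENING] [FORCE]. ROWS is text: rows parted by semicolons, each of 6 numbers parted by spaces: the shift along the tool's x, y, z in units of 0.25 m (1.0 is 0.25 m), then the turn, a rotation vector about the tool's x, y, z in units of 1.5 rad (1.0 is 1.5 rad). A call has 1 to 8 rows; each row is the pose to reach, as a shift and turn from the pose commanded when the call began, along the tool's axes at that moment; what a row does not reach only later rows make up. A row lasts 1/10 s, in which the tool goes at most 50 mm and 8.59 degrees, less where a joint would pass 70% of its speed; a pose out of reach is approached as far as the arm can. A call with a number of a shift or a turn outside -1 to 1 is refused whole. A call with a gripper value outside its range is refused whole. OPENING is the gripper command: -1 is shut, 1 is fully open, values between are in proportion, set as the call begins (- or left out, the last holds). The fingers move at their own pace and stop on an object; FORCE is the grip in N (left out, the last holds). Time passes only in rows, so rows that repeat a pose let the fingers close. It gives the time, the measured TCP pose, the force and the opening at its end, in the units of the state.
- r.read_state(): the state, without advancing time (a new reading comes with each control period).
- vision.camera(name): name is "scene" or "side" or "wrist"; returns (picture, depth): 400x640x3 uint8, blue, green, red; 400x640 float32, m along the optical axis (not along the pixel's ray), 0 where there is no reading.
- vision.get_calibration(name): a dict with "camera_matrix" (3x3 intrinsics, pixels), "k1" (the pictures are not rectified: a ray, as slopes to the right and down, at radius r is drawn at 1 + k1 r^2 times it, then the intrinsics apply), "rvec" (rotation vector, rad) and "tvec" (3), from world to camera coordinates, as OpenCV has them. Camera axes: x right, y down, z forward; pixel columns grow to the right and rows downward; lengths in m; the calibration is good to about 2 mm. A picture is of the moment at which its call begins: read the wrist's pose just before it. get_calibration takes no time and is no camera call; for the wrist camera it gives the pose at the moment of the call.
- close_job(): hands the job in, once; it reports no verdict.
The state is a dict: "time": time; "joint_positions": joint angles; "joint_vel": joint speeds; "joint_torque": joint torques, N m; "ee_pos": TCP position; "eef_rot": TCP orientation; "ft_force": force on the tool from outside, world axes, zero at the start; "torque": the same for the moment, N m; "width": finger opening in m.
Only numpy, scipy, OpenCV 4.12 (cv2) and the standard library are available. Lean on these libraries where they do the work, as an engineer would, in place of code of your own. Each camera call takes 0.05 s, during which the arm holds its last target. There are 200 camera calls.

TASK

Turn the desk carousel by its crank peg until the bay with the black portable drive faces the opening of the wire guard, then slide the drive up out of its leaning slot there, leaving the carousel facing that way. Stand the drive upright in the slot of the docking station, the end that was down still down: lower it in, do not drop it, and push until its stiff connector is fully home, then let go. Leave the calculator and the ink pad in their bays, and do not disturb the other things on the desk.

Things in the scene. Friction and masses are not known exactly. Their poses are not given: they have to be found in the camera images.
- carousel: fixed carousel base: black disc 236 mm wide, 11 mm high; steel wire hoop (radius 155, wire 8 mm, at height 172 mm) on 3 posts 190 mm from the axis, at the back and 105 degrees either side of the front; hoop open 55 degrees either side of the front. Origin on the turning axis at desk height, z up; the front (opening) is toward its -x.
- turntable: grey turntable, turns both ways (over a full turn) on the vertical axis; friction about 0.06 N m, stays where left, no click stops. Origin on the axis at desk height. Bays at its -x (drive), -y (calculator), +x (empty), +y (ink pad), all alike. Central hub disc: radius 52, top 120 mm above the desk.
- crank_peg (a point): point on the axis of the upright round steel crank peg, 155 mm above the desk. The peg is 18 mm thick, stands on the hub disc (top of disc at 120 mm) up to 176 mm, 36 mm from the turning axis; it is fixed to the turntable. Led round in a circle it turns the carousel. It stands 135 degrees round from the drive's bay.
- drive_bay (a point): centre of the floor of the drive's pocket, 75 mm from the axis, 36 mm high; bay faces the opening when this lies straight in front of the axis (within 14 degrees). Slot leans outward 28 degrees from vertical: gap 18, width 82 mm. Along the slot: inner wall 45, outer wall 30 mm in the middle, 72 mm in two side fins with a 54 mm notch between.
- drive: black portable drive, plain slab 112 x 78 x 15 mm, about 170 g, standing on a short edge in its pocket, leaning out 28 degrees on the outer wall. Origin: centre of its outer, lower 112 x 78 face. x: along the 112 mm, up and outward out of the slot; y: along the 78 mm; z: through the thickness, inward and up.
- drive_top_edge (a point): centre of the drive's upper short edge face (at x = +56 mm, middle of the width and of the 15 mm thickness); axes as the drive's.
- calculator: grey pocket calculator 125 x 76 x 14 mm in its own leaning bay; origin at the centre of its back; to be left in its bay.
- ink_pad: flat ink pad tin with green lid, 102 x 64 x 14 mm, in its own leaning bay; origin at the centre of its underside; to be left in its bay.
- dock: fixed black docking station: foot 90 x 130 x 12 mm, body 67 x 124 mm, 62 mm high, with an upright slot 20 mm (along its x) by 85 mm (along its y), open at the top, its mouth flared to 30 x 95 mm over the top 12 mm. Origin on the desk below the slot's centre, z up.
- dock_slot (a point): centre of the slot's mouth, 62 mm above the desk; x across the 20 mm, y along the 85 mm.
- dock_carriage (a joint): stiff connector carriage at the bottom of the slot, m: 0 as found (its top 32 mm above the desk, 30 mm below the mouth), 0.008 pressed fully home (top at 24 mm, a hard stop). It needs about 8 N of downward push to move, more than the drive's weight, and stays where it is pushed.
- mug: white mug 95 mm high, a bystander
- stapler: stapler 148 x 37 x 40 mm, a bystander
- tape_dispenser: tape dispenser 148 x 53 x 70 mm, a bystander
- tape_masking: roll of masking tape, 103 mm across, 25 mm high, a bystander

How it is judged:
By the outcome, as a careful person would: the job done as asked, in the order asked, and still so for the second after the job is handed in, with the robot touching nothing.
It also fails if it takes over 54 s, if anything falls off the work surface, if the arm or the gripper's body presses on something with over 40 N, if the wrist force passes 120 N, or if a joint passes its speed limit or range.

## Working session

There is one attempt and no reset: what is moved stays moved. The work goes in short steps, Python scripts to look and compute and a shell command to move; the robot and the scene stay as the last step left them, time stands still between calls to the robot, and variables do not carry over. Pictures are saved under pics/ and viewed, about 8 in all and at most 12, crops included, and the job is handed in when it is done.

```bash
mkdir -p pics; cat > h.py <<'E'
import numpy as np, cv2
from scipy.spatial.transform import Rotation as R
from bench import r, vision
def cap(n):
    c=vision.get_calibration(n); p,d=vision.camera(n); return c,p,d
def world(c,d):
    K=np.array(c["camera_matrix"],float); k1=c["k1"]
    h,w=d.shape; u,v=np.meshgrid(np.arange(w),np.arange(h))
    pts=np.stack([u,v],-1).reshape(-1,1,2).astype(float)
    s=cv2.undistortPoints(pts,K,np.array([k1,0,0,0,0.])).reshape(h,w,2)
    P=np.concatenate([s,np.ones((h,w,1))],-1)*d[...,None]
    Rm=cv2.Rodrigues(np.array(c["rvec"],float))[0]
    W=(P-np.array(c["tvec"]).reshape(3))@Rm
    W[d==0]=np.nan
    return W
def proj(c,X):
    return cv2.projectPoints(np.array(X,float).reshape(-1,1,3),np.array(c["rvec"],float),np.array(c["tvec"],float),np.array(c["camera_matrix"],float),np.array([c["k1"],0,0,0,0.]))[0].reshape(-1,2)
def st():
    s=r.read_state(); return s
E
python3 - <<'E'
from h import *
for n in ["scene","side"]:
    c,p,d=cap(n); cv2.imwrite(f"pics/{n}0.png",p); np.savez(f"{n}0.npz",W=world(c,d),p=p)
    print(n,c)
s=st(); print({k:np.round(v,3) for k,v in s.items()}, r.grasp_offset)
E
```

```text
scene {'camera_matrix': array([[507.29356876,   0.        , 326.33243037],
       [  0.        , 507.29356876, 205.53766676],
       [  0.        ,   0.        ,   1.        ]]), 'k1': -0.15671839544934724, 'rvec': array([ 2.23190933,  0.17931048, -0.10725877]), 'tvec': array([-0.5698386 ,  0.04621418,  1.48935048])}
side {'camera_matrix': array([[473.70415825,   0.        , 320.39860793],
       [  0.        , 473.70415825, 206.61536699],
       [  0.        ,   0.        ,   1.        ]]), 'k1': -0.13994941479561565, 'rvec': array([ 2.15817729,  0.09907806, -0.02615191]), 'tvec': array([-0.56172102,  0.05242436,  1.3931803 ])}
{'time': np.float64(0.1), 'joint_positions': array([ 1.168,  0.333, -0.065,  1.461,  0.022,  1.35 , -0.089]), 'joint_vel': array([-0.   , -0.003,  0.001, -0.003, -0.   ,  0.001, -0.003]), 'joint_torque': array([ 2.0000e-03, -6.2455e+01,  2.5000e-02, -3.9072e+01, -6.1000e-02,
        3.6000e-02,  0.0000e+00]), 'ee_pos': array([ 0.232, -0.58 ,  0.222]), 'eef_rot': array([-0.694, -0.134,  0.694, -0.133]), 'ft_force': array([-0.163, -0.068, -0.588]), 'torque': array([-0.006,  0.028, -0.006]), 'width': np.float64(0.087)} 0.0187
```

View pics/scene0.png

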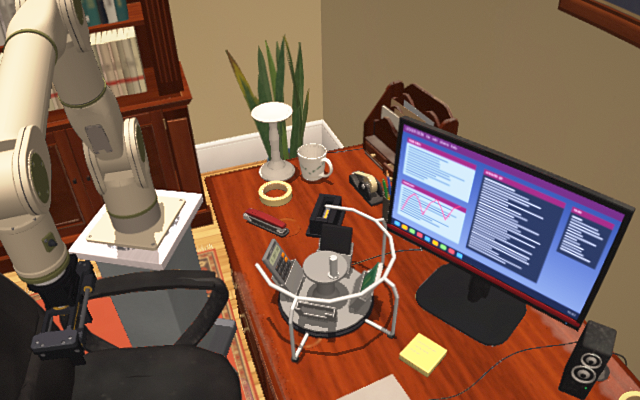

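View pics/side0.png

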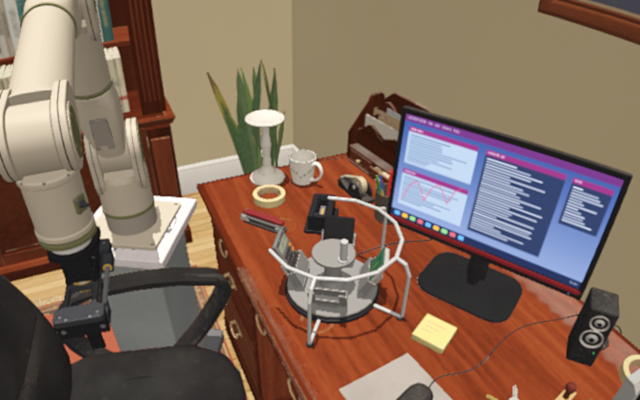

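The drive is at about (335,240), the peg at (333,265), the dock at (325,213), the calculator at (276,260) and the ink pad at (372,278). The hoop's opening appears to face the robot, at lower left. Next I'll measure all of these.

```bash
cat > m.py <<'E'
from h import *
from scipy.optimize import least_squares
for n in ["scene","side"]:
    z=np.load(f"{n}0.npz"); W=z["W"]; p=z["p"].astype(int)
    ok=np.isfinite(W[...,2])
    # hub top
    X,Y,Z=W[...,0],W[...,1],W[...,2]
    roi=np.zeros(ok.shape,bool); roi[150:370,220:420]=1
    def circ(m,R0=None):
        P=W[m][:,:2]
        f=lambda q: np.hypot(P[:,0]-q[0],P[:,1]-q[1])-(q[2] if R0 is None else R0)
        return least_squares(f,[*P.mean(0),.1][:3 if R0 is None else 2],loss="soft_l1",f_scale=.004).x, len(P)
    m=roi&ok&(abs(Z-.120)<.004); P=W[m]; c0=np.median(P,0); print(n,"hubmed",c0, m.sum())
    m2=m&(np.hypot(X-c0[0],Y-c0[1])<.07); print(" hub ext",W[m2].min(0),W[m2].max(0))
    hoop=roi&ok&(abs(Z-.172)<.009)&(np.hypot(X-c0[0],Y-c0[1])>.12)&(np.hypot(X-c0[0],Y-c0[1])<.19)
    q,k=circ(hoop,.155); print(" hoop fit",q,k)
    a=np.degrees(np.arctan2(Y[hoop]-q[1],X[hoop]-q[0])); h,_=np.histogram(a,36,(-180,180)); print(" ang hist",h)
    pg=ok&(np.hypot(X-q[0],Y-q[1])<.055)&(Z>.135)&(Z<.18); print(" peg",np.median(W[pg],0),W[pg].min(0),W[pg].max(0),pg.sum())
    pt=pg&(Z>.171); print(" pegtop",W[pt].mean(0),pt.sum())
    dk=ok&(p.sum(-1)<130)&(np.hypot(X-q[0],Y-q[1])<.18)&(Z>.06)&(Z<.2); 
    if dk.sum(): print(" drive",W[dk].mean(0),W[dk].min(0),W[dk].max(0),dk.sum())
    d=roi&ok&(p.sum(-1)<150)&(abs(Z-.062)<.005)&(np.hypot(X-q[0],Y-q[1])>.15)
    P=W[d]; print(" dock top",P.mean(0),P.min(0),P.max(0),len(P), cv2.minAreaRect(P[:,:2].astype(np.float32)))
for uv in [(335,240),(325,213),(276,195),(312,165),(266,222),(365,187)]:
    print(uv,np.load("scene0.npz")["W"][uv[1],uv[0]])
E
python3 m.py
python3 -c "
import cv2
a=cv2.imread('pics/scene0.png')[170:340,230:420];b=cv2.imread('pics/side0.png')[160:330,230:420]
import numpy as np
cv2.imwrite('pics/crop0.png',cv2.resize(np.hstack([a,b]),None,fx=2.1,fy=2.1*1.3,interpolation=3))"
```

```text
scene hubmed [ 0.61189009 -0.21059716  0.11977954] 1377
 hub ext [ 0.56126034 -0.26581124  0.1160213 ] [ 0.66415688 -0.16004848  0.12394778]
 hoop fit [ 0.61104986 -0.21319884] 1048
 ang hist [ 0  0  8 38 37 43 46 86 40 42 40 45 54 46 45 79 34 30 33 28 31 30 51 36
 31 33 32 30  0  0  0  0  0  0  0  0]
 peg [ 0.63721685 -0.24507062  0.16131516] [ 0.6289702  -0.24990228  0.13514261] [ 0.64548404 -0.23187869  0.17894496] 137
 pegtop [ 0.63647    -0.24097456  0.17516133] 44
 drive [ 0.61987476 -0.10495204  0.10847738] [ 0.50919213 -0.20793033  0.07455955] [ 0.65841845 -0.0785036   0.13821694] 750
 dock top [0.57223486 0.07569479 0.06161015] [0.53079087 0.00709014 0.05700396] [0.73893603 0.39822539 0.06699015] 424 ((0.634419858455658, 0.20261052250862122), (0.208343505859375, 0.39067041873931885), 0.1673244684934616)
side hubmed [ 0.60806996 -0.20973881  0.12071539] 1186
 hub ext [ 0.5585641  -0.26625719  0.11603596] [ 0.66055894 -0.16035393  0.12399297]
 hoop fit [ 0.60803455 -0.21322366] 1004
 ang hist [ 0  0  8 40 41 44 46 90 54 52 49 48 46 39 35 70 19 19 25 25 26 29 44 32
 31 32 31 29  0  0  0  0  0  0  0  0]
 peg [ 0.63275783 -0.24526324  0.16123595] [ 0.62409438 -0.24974545  0.13513268] [ 0.6417073  -0.23127398  0.17941603] 142
 pegtop [ 0.63295685 -0.24144879  0.17581768] 40
 drive [ 0.61116935 -0.10644965  0.10548417] [ 0.57818172 -0.12307469  0.08256274] [ 0.65250558 -0.07951802  0.13526206] 303
 dock top [0.56934206 0.07223027 0.06131543] [0.52583078 0.00685319 0.05717597] [0.72852519 0.3526346  0.06674717] 128 ((0.666266143321991, 0.14868980646133423), (0.38449081778526306, 0.16570323705673218), 54.381797790527344)
(335, 240) [ 0.61975947 -0.10932296  0.10785171]
(325, 213) [0.56062828 0.08261191 0.03270785]
(276, 195) [ 0.38609999  0.19038703 -0.00230897]
(312, 165) [0.48866954 0.2658348  0.07018588]
(266, 222) [0.40174014 0.02138232 0.02978611]
(365, 187) [0.66224436 0.20378738 0.04849192]
```

View pics/crop0.png

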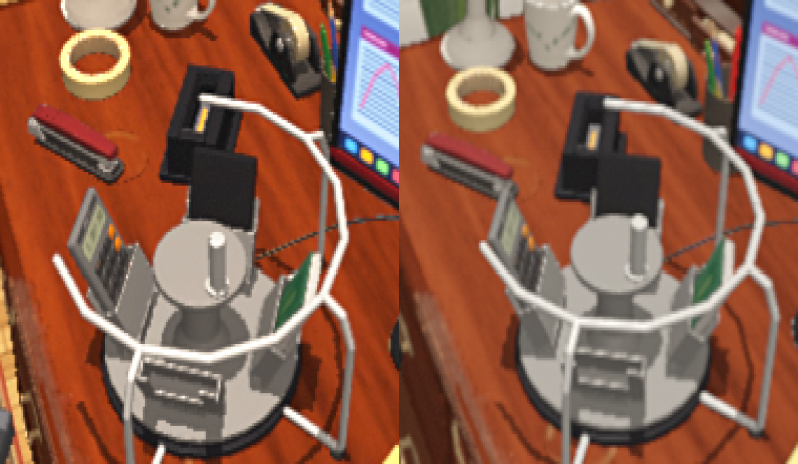

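The crop shows the drive standing to world +y, with the peg 135° round from it. The opening is centred near azimuth 150°. Now I'll measure the front direction, the dock pose and the tool's yaw.

```bash
cat >> h.py <<'E'
def goto(pos,Rm,note=""):
    s=st(); p0=np.array(s["ee_pos"]); R0=R.from_quat(s["eef_rot"])
    d=R0.inv().apply(np.array(pos)-p0)/.25; w=(R0.inv()*Rm).as_rotvec()/1.5
    print(note,"row:",np.round(d,3),np.round(w,3),"dist",np.linalg.norm(d)*.25,"deg",np.degrees(np.linalg.norm(w)*1.5))
def frame(x,y):
    x=np.array(x,float);x/=np.linalg.norm(x); y=np.array(y,float); y-=x*(x@y); y/=np.linalg.norm(y)
    return R.from_matrix(np.c_[x,y,np.cross(x,y)])
def dirz(deg): a=np.radians(deg); return np.array([np.cos(a),np.sin(a),0])
def show():
    s=st(); M=R.from_quat(s["eef_rot"]).as_matrix()
    print("t",round(s["time"],2),"pos",np.round(s["ee_pos"],4),"x",np.round(M[:,0],3),"y",np.round(M[:,1],3),"yaw_y",round(np.degrees(np.arctan2(M[1,1],M[0,1])),1),"F",np.round(s["ft_force"],1),"w",round(float(s["width"]),4),"j",np.round(s["joint_positions"],2))
E
python3 - <<'E'
from h import *
show()
ax=np.array([.6097,-.2132])
for n in ["scene","side"]:
    z=np.load(f"{n}0.npz"); W=z["W"]; p=z["p"].astype(int); X,Y,Z=[W[...,i] for i in range(3)]
    rr=np.hypot(X-ax[0],Y-ax[1]); a=np.degrees(np.arctan2(Y-ax[1],X-ax[0]))
    m=(abs(Z-.172)<.012)&(abs(rr-.155)<.012); s=np.sort(a[m]); print(n,"hoop ends",s[:4],s[-4:])
    post=(Z>.03)&(Z<.15)&(abs(rr-.19)<.012)&(p.min(-1)>90); h,e=np.histogram(a[post],72,(-180,180)); print(" posts",[(int(e[i]+2.5),int(h[i])) for i in np.where(h>3)[0]])
    pk=(abs(X-.57)<.1)&(abs(Y-.085)<.11)&(Z>.05)&(Z<.07)&(p.sum(-1)<200)
    P=W[pk]; print(" dock",len(P),P.min(0),P.max(0)); 
    for y0 in np.arange(0,.18,.015):
        q=P[abs(P[:,1]-y0)<.004]
        if len(q): print("  y",round(y0,3),np.round(np.sort(q[:,0])[[0,-1]],3),len(q))
E
```

```text
t 0.1 pos [ 0.2316 -0.5802  0.2219] x [-0.     0.001 -1.   ] y [ 0.371 -0.929 -0.001] yaw_y -68.2 F [-0.2 -0.1 -0.6] w 0.0872 j [ 1.17  0.33 -0.06  1.46  0.02  1.35 -0.09]
scene hoop ends [-152.50319128 -152.11523986 -151.59353687 -151.50518833] [97.36613902 97.36733747 98.30215272 98.3235985 ]
 posts [(-102, 131), (-27, 122), (47, 83)]
 dock 559 [0.52734446 0.00709014 0.05036626] [0.66919883 0.19493801 0.06849606]
  y 0.015 [0.527 0.595] 86
  y 0.03 [0.531 0.595] 28
  y 0.045 [0.53  0.596] 34
  y 0.06 [0.531 0.597] 30
  y 0.075 [0.535 0.597] 19
  y 0.09 [0.534 0.597] 24
  y 0.105 [0.534 0.6  ] 25
  y 0.12 [0.537 0.598] 56
  y 0.135 [0.534 0.597] 18
side hoop ends [-152.85553295 -152.70001179 -152.53359486 -151.45963622] [98.437712   98.44329643 99.32318951 99.37135874]
 posts [(-102, 138), (-27, 132), (47, 93)]
 dock 407 [0.52543778 0.00685319 0.05003249] [0.59534479 0.13433288 0.06698668]
  y 0.015 [0.526 0.572] 68
  y 0.03 [0.527 0.59 ] 20
  y 0.045 [0.528 0.593] 32
  y 0.06 [0.53  0.591] 18
  y 0.075 [0.529 0.594] 29
  y 0.09 [0.533 0.592] 19
  y 0.105 [0.532 0.574] 16
  y 0.12 [0.533 0.573] 41
  y 0.135 [0.556 0.566] 2
```

```bash
python3 - <<'E'
from h import *
T=frame([0,0,-1],dirz(-48.6))
goto([.25,-.5,.32],T,"a"); goto([.42,-.40,.33],T,"b")
E
```

```text
a row: [-0.392 -0.271 -0.187] [-0.229 -0.     0.001] dist 0.12804436312976863 deg 19.640311496676894
b row: [-0.432 -0.39  -0.967] [-0.229 -0.     0.001] dist 0.2822294472770743 deg 19.640311496676894
```

```bash
python3 -m pendant '-0.4 -0.1 -0.1 -0.1 0 0; -0.4 -0.27 -0.19 -0.229 0 0; -0.43 -0.39 -0.967 -0.229 0 0; -0.43 -0.39 -0.967 -0.229 0 0; -0.43 -0.39 -0.967 -0.229 0 0; -0.43 -0.39 -0.967 -0.229 0 0; -0.43 -0.39 -0.967 -0.229 0 0; -0.43 -0.39 -0.967 -0.229 0 0' 1
python3 - <<'E'
from h import *
T=frame([0,0,-1],dirz(-48.6)); show()
goto([.635,-.241,.30],T,"b")
E
```

```text
time: 0.9
ee_pos: [0.423, -0.3974, 0.33]
eef_rot: [0.661, 0.252, -0.66, 0.252]
ft_force: [-0.5, 0.2, 0.0]
width: 0.0871
t 0.9 pos [ 0.423  -0.3974  0.33  ] x [ 0.001  0.001 -1.   ] y [ 0.666 -0.746 -0.   ] yaw_y -48.2 F [-0.5  0.2  0. ] w 0.0871 j [ 0.9   0.21 -0.27  1.39  0.06  1.54 -0.21]
b row: [ 0.122  0.099 -1.049] [ 0.004 -0.001  0.   ] dist 0.2651338820421598 deg 0.3874237974309865
```

```bash
python3 -m pendant '0 0.1 -1 0 0 0;0 0.1 -1 0 0 0;0 0.1 -1 0 0 0;0 0.1 -1 0 0 0;0 0.1 -1 0 0 0;0 0.1 -1 0 0 0;0 0.1 -1 0 0 0'
python3 - <<'E'
from h import *
show()
c,p,d=cap("wrist"); cv2.imwrite("pics/w1.png",p); W=world(c,d); np.savez("w1.npz",W=W,p=p)
E
```

```text
time: 1.6
ee_pos: [0.6242, -0.2534, 0.3287]
eef_rot: [-0.661, -0.251, 0.662, -0.25]
ft_force: [-0.5, -0.9, 0.3]
width: 0.0873
t 1.6 pos [ 0.6242 -0.2534  0.3287] x [-0.002  0.    -1.   ] y [ 0.663 -0.749 -0.002] yaw_y -48.5 F [-0.5 -0.9  0.3] w 0.0873 j [ 0.56  0.45 -0.38  1.11  0.16  1.62 -0.62]
```

View pics/w1.png

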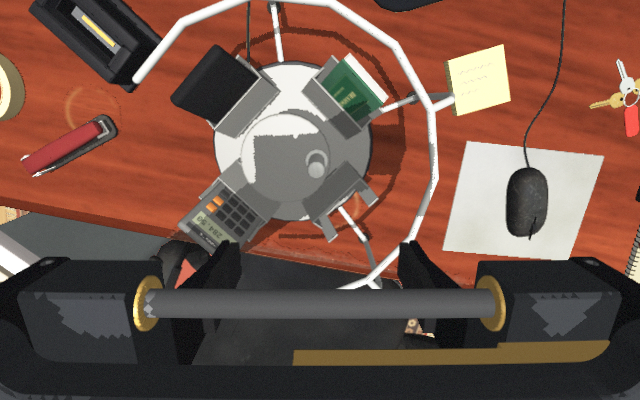

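The wrist view shows the peg top at about (317,158), the hub at (285,155), the drive at (215,88), the dock at (97,38), and the hoop end at (137,82). I'll refine the numbers from this picture.

```bash
python3 - <<'E'
from h import *
from scipy.optimize import least_squares
z=np.load("w1.npz"); W=z["W"]; p=z["p"].astype(int); X,Y,Z=[W[...,i] for i in range(3)]
ax=np.array([.6097,-.2132])
v=np.zeros(Z.shape,bool); v[:235]=1
rr=np.hypot(X-ax[0],Y-ax[1]); a=np.degrees(np.arctan2(Y-ax[1],X-ax[0]))
m=v&(abs(Z-.172)<.008)&(abs(rr-.155)<.02)
P=W[m]; q=least_squares(lambda q:np.hypot(P[:,0]-q[0],P[:,1]-q[1])-.155,ax,loss="soft_l1",f_scale=.003).x; print("hoop c",q,m.sum(), "ends",a[m].min(),a[m].max())
m=v&(abs(Z-.12)<.004)&(rr<.06); P=W[m]; print("hub",(P.min(0)+P.max(0))/2, P.max(0)-P.min(0)); h=cv2.minEnclosingCircle(P[:,:2].astype(np.float32)); print(h)
pt=v&(Z>.171)&(Z<.182)&(rr<.06); print("peg top",W[pt].mean(0),pt.sum(),cv2.minEnclosingCircle(W[pt][:,:2].astype(np.float32)))
dk=v&(p.sum(-1)<200)&(Z>.08)&(Z<.15)&(rr<.17)&(a>50)&(a<130); P=W[dk]
print("drive",P.mean(0),"az",np.degrees(np.arctan2(*(P.mean(0)[:2]-ax)[::-1])),cv2.minAreaRect(P[:,:2].astype(np.float32)),P[:,2].max())
dk=v&(p.sum(-1)<220)&(abs(Z-.062)<.006)&(X<.63)&(X>.5)&(Y>0)&(Y<.2); P=W[dk]; print("dock",P.min(0),P.max(0),cv2.minAreaRect(P[:,:2].astype(np.float32)))
goto([.635,-.241,.142],frame([0,0,-1],dirz(-48.6)))
E
```

```text
hoop c [ 0.60769631 -0.21373364] 4367 ends -75.21848493847436 98.7533776928819
hub [ 0.61218034 -0.21204463  0.12030021] [0.10279945 0.10227886 0.00720932]
((0.6120132207870483, -0.2121930569410324), 0.05191834643483162)
peg top [ 0.63610851 -0.2381337   0.17648292] 258 ((0.6354688405990601, -0.23851826786994934), 0.009027346968650818)
drive [ 0.62164161 -0.10088734  0.11575823] az 83.93084269427595 ((0.6199101805686951, -0.10089942812919617), (0.04324387386441231, 0.07807817310094833), 85.59392547607422) 0.13914487575819479
dock [0.52774386 0.01009847 0.05600276] [0.59728684 0.13665752 0.06613294] ((0.5640676617622375, 0.07301616668701172), (0.1246030256152153, 0.06712553650140762), 87.02584075927734)
 row: [ 0.749 -0.011 -0.073] [-0.     0.001  0.   ] dist 0.1881603618584057 deg 0.09303827364963745
```

```bash
python3 -m pendant '0 -0.013 -0.072 0 0 0;0.2 -0.013 -0.072 0 0 0;0.4 -0.013 -0.072 0 0 0;0.6 -0.013 -0.072 0 0 0;0.7 -0.013 -0.072 0 0 0;0.747 -0.013 -0.072 0 0 0;0.747 -0.013 -0.072 0 0 0' 1 20
python3 - <<'E'
from h import *
show(); goto([.6355,-.239,.142],frame([0,0,-1],dirz(-48.6)))
E
```

```text
time: 2.35
ee_pos: [0.6346, -0.2398, 0.1425]
eef_rot: [-0.661, -0.25, 0.662, -0.249]
ft_force: [-0.2, -0.1, 0.2]
width: 0.0871
t 2.35 pos [ 0.6346 -0.2398  0.1425] x [-0.002  0.    -1.   ] y [ 0.661 -0.75  -0.001] yaw_y -48.6 F [-0.2 -0.1  0.2] w 0.0871 j [ 0.56  0.53 -0.38  1.39  0.19  1.27 -0.68]
 row: [ 0.002 -0.    -0.005] [-0.     0.001  0.001] dist 0.0013431487195154736 deg 0.10187838580452668
```

```bash
python3 -m pendant '0 0 0 0 0 0;0 0 0 0 0 0;0 0 0 0 0 0;0 0 0 0 0 0;0 0 0 0 0 0;0 0 0 0 0 0;0 0 0 0 0 0;0 0 0 0 0 0' -1 20
python3 - <<'E'
from h import *
show()
s=st(); p0=np.array(s["ee_pos"]); R0=R.from_quat(s["eef_rot"]); ax=np.array([.6115,-.2125,p0[2]])
for a in np.arange(7,70,7).tolist()+[66]:
    Z=R.from_rotvec([0,0,np.radians(a)])
    d=R0.inv().apply(ax+Z.apply(p0-ax)-p0)/.25; w=(R0.inv()*Z*R0).as_rotvec()/1.5
    print(a,np.round(d,3),np.round(w,3))
E
```

```text
time: 3.15
ee_pos: [0.6354, -0.2392, 0.1433]
eef_rot: [-0.661, -0.25, 0.661, -0.25]
ft_force: [-0.3, -0.8, -0.0]
width: 0.0309
t 3.15 pos [ 0.6354 -0.2392  0.1433] x [-0. -0. -1.] y [ 0.662 -0.75   0.   ] yaw_y -48.6 F [-0.3 -0.8 -0. ] w 0.0309 j [ 0.56  0.53 -0.38  1.38  0.19  1.27 -0.68]
7 [-0.    -0.001 -0.017] [-0.081  0.     0.   ]
14 [-0.    -0.004 -0.035] [-0.163  0.     0.   ]
21 [-0.    -0.01  -0.051] [-0.244  0.     0.   ]
28 [-0.    -0.017 -0.067] [-0.326  0.     0.   ]
35 [-0.    -0.026 -0.082] [-0.407  0.     0.   ]
42 [-0.    -0.037 -0.096] [-0.489  0.     0.   ]
49 [-0.    -0.05  -0.108] [-0.57  0.    0.  ]
56 [-0.    -0.064 -0.118] [-0.652  0.     0.   ]
63 [-0.    -0.079 -0.127] [-0.733  0.     0.   ]
66 [-0.    -0.086 -0.13 ] [-0.768  0.     0.   ]
```

```bash
python3 -m pendant '0 0 0 0 0 0;0 0 0 0 0 0;0 0 0 0 0 0;0 0 0 0 0 0;0 0 0 0 0 0'
python3 -m pendant '0 -0.001 -0.017 -0.081 0 0;0 -0.004 -0.035 -0.163 0 0;0 -0.01 -0.051 -0.244 0 0;0 -0.017 -0.067 -0.326 0 0;0 -0.026 -0.082 -0.407 0 0'
python3 - <<'E'
from h import *
show()
E
```

```text
time: 3.65
ee_pos: [0.6353, -0.2391, 0.1433]
eef_rot: [-0.661, -0.25, 0.661, -0.25]
ft_force: [-1.5, 1.3, 0.7]
width: 0.0175
time: 4.15
ee_pos: [0.6463, -0.2207, 0.1433]
eef_rot: [-0.554, -0.439, 0.555, -0.439]
ft_force: [-3.8, 0.2, 1.7]
width: 0.017
t 4.15 pos [ 0.6463 -0.2207  0.1433] x [-0. -0. -1.] y [ 0.973 -0.23  -0.   ] yaw_y -13.3 F [-3.8  0.2  1.7] w 0.017 j [ 0.6   0.55 -0.49  1.37  0.26  1.28 -0.13]
```

```bash
python3 -m pendant '0 -0.001 -0.017 -0.081 0 0;0 -0.004 -0.035 -0.163 0 0;0 -0.01 -0.051 -0.244 0 0;0 -0.017 -0.067 -0.326 0 0;0 -0.021 -0.074 -0.361 0 0;0 -0.021 -0.074 -0.361 0 0'
python3 - <<'E'
from h import *
show()
s=st(); print(np.degrees(np.arctan2(s["ee_pos"][1]+.2125,s["ee_pos"][0]-.6115)))
c,p,d=cap("scene"); W=world(c,d); cv2.imwrite("pics/s2.png",cv2.resize(p[170:340,230:420],None,fx=3,fy=3,interpolation=3)); np.savez("s2.npz",W=W,p=p)
E
```

```text
time: 4.75
ee_pos: [0.6456, -0.2012, 0.1433]
eef_rot: [0.418, 0.57, -0.418, 0.57]
ft_force: [-1.2, 1.3, 0.7]
width: 0.0173
t 4.75 pos [ 0.6456 -0.2012  0.1433] x [-0.  0. -1.] y [ 0.954  0.301 -0.   ] yaw_y 17.5 F [-1.2  1.3  0.7] w 0.0173 j [ 0.64  0.56 -0.59  1.38  0.31  1.29  0.34]
18.363767689956948
```

View pics/s2.png

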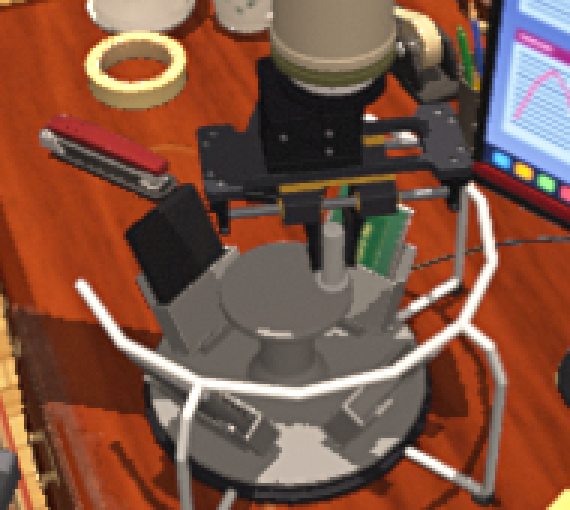

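The drive at (175,245) now faces the opening. I can't make out the calculator in its bay at about (240,410), so I'll check that before going on.

```bash
python3 - <<'E'
from h import *
ims=[]
for n in ["side","wrist"]:
    c,p,d=cap(n); W=world(c,d); np.savez(f"{n}2.npz",W=W,p=p)
    ims.append(cv2.resize(p[200:330,250:410] if n=="side" else p,(400,325),interpolation=3))
z=np.load("s2.npz"); ims.append(cv2.resize(z["p"][250:345,260:400],(400,271),interpolation=3))
o=np.zeros((600,800,3),np.uint8); o[:325,:400]=ims[0]; o[:325,400:]=ims[1]; o[325:596,:400]=ims[2]
cv2.imwrite("pics/c3.png",o)
for n in ["s2","side2"]:
    W=np.load(n+".npz")["W"]; rr=np.hypot(W[...,0]-.6115,W[...,1]+.2125); a=np.degrees(np.arctan2(W[...,1]+.2125,W[...,0]-.6115))
    for b in (-118,-28,62,152):
        m=(abs((a-b+180)%360-180)<20)&(rr>.05)&(rr<.148)&(W[...,2]>.02)&(W[...,2]<.16); print(n,b,m.sum(),np.percentile(W[m][:,2],[50,90,99]))
E
```

```text
s2 -118 573 [0.05828399 0.13833958 0.14559876]
s2 -28 474 [0.02501202 0.09195311 0.11928323]
s2 62 558 [0.08454044 0.11514777 0.12636451]
s2 152 1122 [0.09676127 0.13166546 0.13714395]
side2 -118 846 [0.08495692 0.1433517  0.14731762]
side2 -28 377 [0.02486001 0.08047672 0.10096804]
side2 62 495 [0.0842479  0.12126528 0.12881405]
side2 152 1069 [0.09499033 0.13241743 0.13802582]
```

View pics/c3.png

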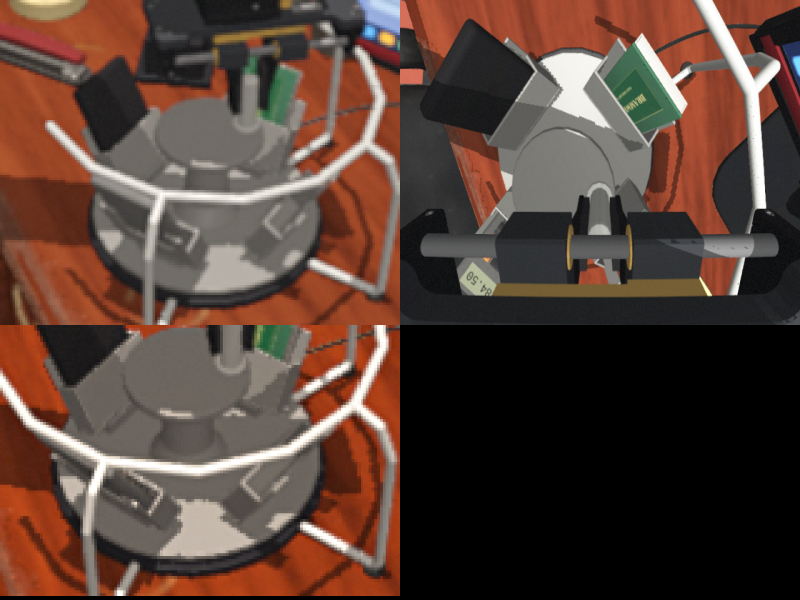

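The calculator is in its bay: its display shows in the wrist view, and the bay's contents reach 0.146 m. Now I'll measure the drive's pose from the depth data.

```bash
python3 - <<'E'
from h import *
ax=np.array([.6115,-.2125])
for n in ["wrist2","s2","side2"]:
    z=np.load(n+".npz"); W=z["W"]; p=z["p"].astype(int); rr=np.hypot(W[...,0]-ax[0],W[...,1]-ax[1]); a=np.degrees(np.arctan2(W[...,1]-ax[1],W[...,0]-ax[0]))
    m=(p.sum(-1)<170)&(abs(a-152)<35)&(rr<.17)&(rr>.06)&(W[...,2]>.075)&(W[...,2]<.142); P=W[m]
    print(n,len(P),"mean",P.mean(0),"az mean",np.degrees(np.arctan2(P.mean(0)[1]-ax[1],P.mean(0)[0]-ax[0])),"rect",cv2.minAreaRect(P[:,:2].astype(np.float32)))
    t=P[P[:,2]>.128]; 
    for az in [150,151,152.4,154]:
        u=dirz(az)[:2]; r_=(P[:,:2]-ax)@u; l=(P[:,:2]-ax)@[-u[1],u[0]]; print("  az",az,"r",np.percentile(r_,[1,99]).round(4),"lat",np.percentile(l,[1,50,99]).round(4),"zmax",np.percentile(P[:,2],99).round(4), "slope",np.polyfit(l[P[:,2]>.1],r_[P[:,2]>.1],1)[0].round(3))
    # plane fit of upper/inner face
    r0=P[:,:2]@dirz(152)[:2]; C=np.linalg.svd(P-P.mean(0),full_matrices=0)[2][2]; print("  normal",C)
E
```

```text
wrist2 15190 mean [ 0.51549879 -0.15572234  0.11578631] az mean 149.39880669662122 rect ((0.5132550597190857, -0.1600000560283661), (0.0804041400551796, 0.04504510387778282), 61.74934387207031)
  az 150 r [0.0897 0.1321] lat [-0.036  -0.0021  0.0387] zmax 0.1377 slope -0.036
  az 151 r [0.0899 0.132 ] lat [-0.0379 -0.004   0.0368] zmax 0.1377 slope -0.02
  az 152.4 r [0.0898 0.1319] lat [-0.0406 -0.0068  0.0341] zmax 0.1377 slope 0.001
  az 154 r [0.0895 0.1317] lat [-0.0439 -0.0098  0.031 ] zmax 0.1377 slope 0.026
  normal [ 0.76313656 -0.39312254  0.51291057]
s2 772 mean [ 0.51345267 -0.16581124  0.10958717] az mean 154.53686868073 rect ((0.5126791000366211, -0.1615719497203827), (0.07901360839605331, 0.04420561343431473), 61.98693084716797)
  az 150 r [0.0899 0.1311] lat [-0.0316  0.0093  0.0436] zmax 0.1373 slope -0.009
  az 151 r [0.0901 0.1308] lat [-0.0335  0.0075  0.0416] zmax 0.1373 slope 0.006
  az 152.4 r [0.0902 0.1311] lat [-0.0365  0.0049  0.0387] zmax 0.1373 slope 0.028
  az 154 r [0.0904 0.1312] lat [-0.0397  0.002   0.0355] zmax 0.1373 slope 0.053
  normal [-0.75333443  0.43424223 -0.49388352]
side2 662 mean [ 0.50997427 -0.16755861  0.11023724] az mean 156.1229415126538 rect ((0.5098187923431396, -0.16129837930202484), (0.07756629586219788, 0.042769644409418106), 62.07790756225586)
  az 150 r [0.0927 0.1302] lat [-0.0288  0.0131  0.0445] zmax 0.1385 slope 0.017
  az 151 r [0.0929 0.1305] lat [-0.0307  0.0112  0.0426] zmax 0.1385 slope 0.033
  az 152.4 r [0.0936 0.1312] lat [-0.0333  0.0086  0.0398] zmax 0.1385 slope 0.055
  az 154 r [0.0935 0.1319] lat [-0.0364  0.0055  0.0368] zmax 0.1385 slope 0.08
  normal [-0.75319732  0.44575894 -0.48372799]
```

```bash
python3 -m pendant '0 0 0 0 0 0;0 0 0 0 0 0;0 0 0 0 0 0;0 0 0 0 0 0;-0.1 0 0 0 0 0;-0.3 0 0 0 0 0;-0.5 0 0 0 0 0;-0.6 0 0 0 0 0' 0.15 20
python3 -c "
from h import *
show()"
```

```text
time: 5.7
ee_pos: [0.6467, -0.2015, 0.2985]
eef_rot: [0.419, 0.568, -0.418, 0.572]
ft_force: [0.8, 0.6, -0.2]
width: 0.0495
t 5.7 pos [ 0.6467 -0.2015  0.2985] x [ 0.006 -0.001 -1.   ] y [0.954 0.3   0.005] yaw_y 17.4 F [ 0.8  0.6 -0.2] w 0.0495 j [ 0.63  0.49 -0.61  1.15  0.27  1.57  0.38]
```

```bash
cat >> h.py <<'E'
u=dirz(151.8); zz=np.array([0,0,1.]); th=np.radians(28)
dx=np.sin(th)*u+np.cos(th)*zz; dzv=-np.cos(th)*u+np.sin(th)*zz
T_dr=frame(-dx,dzv)
def drv(s): return np.array([.6115,-.2125,.0353])+.0747*u+s*dx
E
python3 - <<'E'
from h import *
for s in (.069,.1,.19): print(s,drv(s))
goto(drv(.19)+[0,0,.06],T_dr); goto(drv(.19),T_dr)
E
```

```text
0.069 [ 0.5171181  -0.16189287  0.09622338]
0.1 [ 0.50429194 -0.15501554  0.12359476]
0.19 [ 0.46705472 -0.13504912  0.20306004]
 row: [ 0.137 -0.606 -0.469] [ 0.52  -0.129  0.304] dist 0.1947745820553272 deg 52.96813553314758
 row: [ 0.377 -0.608 -0.47 ] [ 0.52  -0.129  0.304] dist 0.21398937695720383 deg 52.96813553314758
```

```bash
python3 -m pendant '0.137 -0.606 -0.469 0.52 -0.129 0.304;0.137 -0.606 -0.469 0.52 -0.129 0.304;0.137 -0.606 -0.469 0.52 -0.129 0.304;0.137 -0.606 -0.469 0.52 -0.129 0.304;0.137 -0.606 -0.469 0.52 -0.129 0.304;0.377 -0.608 -0.47 0.52 -0.129 0.304;0.377 -0.608 -0.47 0.52 -0.129 0.304;0.377 -0.608 -0.47 0.52 -0.129 0.304'
python3 - <<'E'
from h import *
show(); goto(drv(.19),T_dr);goto(drv(.12),T_dr)
c,p,d=cap("wrist"); cv2.imwrite("pics/w4.png",p); np.savez("w4.npz",W=world(c,d),p=p)
E
```

```text
time: 6.5
ee_pos: [0.4632, -0.1344, 0.197]
eef_rot: [0.674, 0.207, -0.504, 0.498]
ft_force: [0.0, 0.0, 1.2]
width: 0.05
t 6.5 pos [ 0.4632 -0.1344  0.197 ] x [ 0.406 -0.223 -0.886] y [ 0.782 -0.418  0.463] yaw_y -28.1 F [0.  0.  1.2] w 0.05 j [ 0.93 -0.35 -0.73  2.21 -0.12  0.73 -0.25]
 row: [-0.015  0.025 -0.005] [0.001 0.003 0.005] dist 0.007271047163237753 deg 0.48346464352174107
 row: [ 0.265  0.027 -0.006] [0.001 0.003 0.005] dist 0.06666109696725361 deg 0.48346464352174107
```

View pics/w4.png

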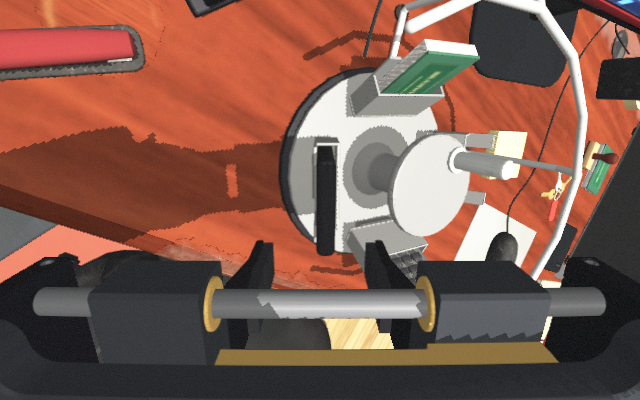

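The wrist view shows the drive edge-on at about (326,198), parallel to the pads and between the fingertips at columns 262 and 375.

```bash
python3 - <<'E'
from h import *
z=np.load("w4.npz"); W=z["W"]; p=z["p"].astype(int)
b=np.zeros(W.shape[:2],bool); b[135:260,305:345]=1
m=b&(p.sum(-1)<150)&(W[...,2]>.11)&(W[...,2]<.15); P=W[m]
s=st(); L=R.from_quat(s["eef_rot"]).inv().apply(P-s["ee_pos"]); print(len(P),np.percentile(L,[1,50,99],axis=0))
goto(drv(.10),T_dr); goto(drv(.069),T_dr)
E
```

```text
1755 [[ 0.07208296 -0.00324151 -0.04083611]
 [ 0.07394396  0.00305823 -0.0076677 ]
 [ 0.09529258  0.01018405  0.0340817 ]]
 row: [ 0.35   0.017 -0.005] [0.003 0.002 0.005] dist 0.08755794850135225 deg 0.5028216493186856
 row: [ 0.474  0.018 -0.005] [0.003 0.002 0.005] dist 0.11853622344142666 deg 0.5028216493186856
```

```bash
python3 -m pendant '0.05 0.015 -0.012 0 0 0.004;0.2 0.015 -0.012 0 0 0.004;0.3 0.015 -0.012 0 0 0.004;0.4 0.015 -0.012 0 0 0.004;0.464 0.015 -0.012 0 0 0.004;0.464 0.015 -0.012 0 0 0.004;0.464 0.015 -0.012 0 0 0.004'
python3 -m pendant '0 0 0 0 0 0;0 0 0 0 0 0;0 0 0 0 0 0;0 0 0 0 0 0;0 0 0 0 0 0;0 0 0 0 0 0;0 0 0 0 0 0;0 0 0 0 0 0' -1 40
python3 - <<'E'
from h import *
show(); print(drv(.069)); goto(drv(.079),T_dr,"up10");goto(drv(.157),T_dr,"up88")
E
```

```text
time: 7.25
ee_pos: [0.5182, -0.1599, 0.0989]
eef_rot: [0.676, 0.206, -0.501, 0.5]
ft_force: [0.2, -0.4, 0.4]
width: 0.0501
time: 8.05
ee_pos: [0.5171, -0.1596, 0.098]
eef_rot: [0.676, 0.206, -0.501, 0.5]
ft_force: [-3.9, 1.1, 3.4]
width: 0.0147
t 8.05 pos [ 0.5171 -0.1596  0.098 ] x [ 0.413 -0.223 -0.883] y [ 0.779 -0.416  0.469] yaw_y -28.1 F [-3.9  1.1  3.4] w 0.0147 j [ 1.1   0.03 -0.99  2.21  0.43  0.5  -0.71]
[ 0.5171181  -0.16189287  0.09622338]
up10 row: [-0.032  0.001  0.008] [0.001 0.001 0.   ] dist 0.008141295625879123 deg 0.1124930670800321
up88 row: [-0.344  0.001  0.009] [0.001 0.001 0.   ] dist 0.08590469666242741 deg 0.1124930670800321
```

```bash
python3 -m pendant '0 0 0 0 0 0;-0.03 0 0 0 0 0;-0.08 0 0 0 0 0;-0.15 0 0 0 0 0;-0.23 0 0 0 0 0;-0.31 0 0 0 0 0;-0.37 0 0 0 0 0;-0.37 0 0 0 0 0'
python3 - <<'E'
from h import *
show()
U=frame([0,0,-1],dirz(-3.0)); s=st()
goto(np.array(s["ee_pos"])+[-.03,.08,.05],U,"mid")
goto([.564,.073,.19],U,"abovedock")
E
```

```text
time: 8.85
ee_pos: [0.4795, -0.1389, 0.1814]
eef_rot: [0.676, 0.205, -0.5, 0.501]
ft_force: [0.4, -0.6, -1.8]
width: 0.0149
t 8.85 pos [ 0.4795 -0.1389  0.1814] x [ 0.415 -0.225 -0.881] y [ 0.778 -0.415  0.472] yaw_y -28.1 F [ 0.4 -0.6 -1.8] w 0.0149 j [ 1.02 -0.3  -0.83  2.21 -0.1   0.67 -0.27]
mid row: [-0.298 -0.132 -0.225] [-0.286  0.073 -0.322] dist 0.09899494936611669 deg 37.5794882070812
abovedock row: [-0.08  -0.073 -0.907] [-0.286  0.073 -0.322] dist 0.22826393412013124 deg 37.5794882070812
```

```bash
python3 -m pendant '-0.2 -0.05 -0.05 0 0 0;-0.298 -0.132 -0.225 -0.286 0.073 -0.322;-0.298 -0.132 -0.225 -0.286 0.073 -0.322;-0.298 -0.132 -0.225 -0.286 0.073 -0.322;-0.298 -0.132 -0.225 -0.286 0.073 -0.322;-0.298 -0.132 -0.225 -0.286 0.073 -0.322;-0.298 -0.132 -0.225 -0.286 0.073 -0.322'
python3 - <<'E'
from h import *
show()
U=frame([0,0,-1],dirz(-3.0))
goto([.564,.073,.23],U,"abovedock")
E
```

```text
time: 9.55
ee_pos: [0.4499, -0.0594, 0.2284]
eef_rot: [0.513, 0.489, -0.513, 0.484]
ft_force: [0.7, 0.4, -1.2]
width: 0.0147
t 9.55 pos [ 0.4499 -0.0594  0.2284] x [-0.004  0.005 -1.   ] y [ 0.999 -0.053 -0.005] yaw_y -3.1 F [ 0.7  0.4 -1.2] w 0.0147 j [ 0.9  -0.01 -0.85  1.84 -0.01  1.31  0.01]
abovedock row: [-0.006  0.427 -0.553] [-0.001 -0.003  0.003] dist 0.17481812202085495 deg 0.37886583973798144
```

```bash
python3 -m pendant '-0.05 0 -0.15 0 0 0;-0.05 0.1 -0.35 0 0 0;-0.05 0.25 -0.5 0 0 0;-0.006 0.4 -0.55 0 0 0;-0.006 0.427 -0.553 0 0 0.003;-0.006 0.427 -0.553 0 0 0.003;-0.006 0.427 -0.553 0 0 0.003;-0.006 0.427 -0.553 0 0 0.003'
python3 - <<'E'
from h import *
show()
for n in ["wrist","scene","side"]:
    c,p,d=cap(n); np.savez(f"{n}5.npz",W=world(c,d),p=p)
    if n=="wrist": cv2.imwrite("pics/w5.png",p)
U=frame([0,0,-1],dirz(-3.0)); goto([.564,.073,.23],U)
E
```

```text
time: 10.35
ee_pos: [0.5625, 0.0727, 0.2327]
eef_rot: [0.514, 0.485, -0.512, 0.488]
ft_force: [0.5, 0.1, -1.1]
width: 0.015
t 10.35 pos [0.5625 0.0727 0.2327] x [ 0.005 -0.001 -1.   ] y [ 0.999 -0.054  0.005] yaw_y -3.1 F [ 0.5  0.1 -1.1] w 0.015 j [ 0.59  0.34 -0.98  1.57  0.29  1.38 -0.47]
 row: [ 0.01   0.005 -0.002] [-0.001  0.    -0.003] dist 0.0027863301559333522 deg 0.284417996696912
```

View pics/w5.png

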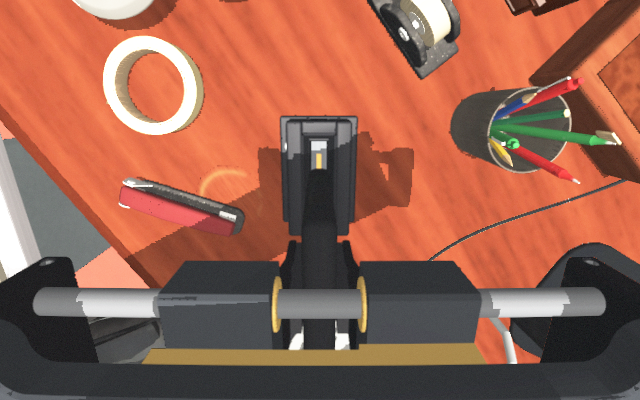

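The drive hangs above the dock; the slot shows at about (319,150), in line with the drive. I'll now compare the drive and slot positions numerically.

```bash
python3 - <<'E'
from h import *
from scipy.optimize import minimize
for n in ["wrist5","scene5","side5"]:
    z=np.load(n+".npz"); W=z["W"]; p=z["p"].astype(int); X,Y,Z=[W[...,i] for i in range(3)]
    m=(p.sum(-1)<260)&(abs(Z-.062)<.005)&(abs(X-.564)<.06)&(abs(Y-.073)<.1); P=W[m]
    if len(P)>20:
        l=(P[:,:2]-[.564,.073])@dirz(-3)[:2]; k=(P[:,:2]-[.564,.073])@dirz(87)[:2]
        print(n,len(P),"dock x ext",np.percentile(l,[.5,99.5]).round(4),"y ext",np.percentile(k,[.5,99.5]).round(4))
        for y0 in (-.04,-.02,0,.02,.04,.055):
            q=l[abs(k-y0)<.005]
            if len(q)>5: print("   k",y0,q.min().round(4),q.max().round(4))
    m=(p.sum(-1)<150)&(Z>.166)&(Z<.205)&(abs(X-.564)<.04)&(abs(Y-.073)<.06); P=W[m]
    if len(P)>20:
        s=st(); L=R.from_quat(s["eef_rot"]).inv().apply(P-s["ee_pos"]); print(n,"drive in tool",len(P),np.percentile(L,[1,50,99],axis=0).round(4).tolist())
E
```

```text
wrist5 3365 dock x ext [-0.0344  0.0322] y ext [-0.0582  0.0634]
   k -0.04 -0.034 0.0314
   k -0.02 -0.0347 0.0322
   k 0 -0.034 0.0315
   k 0.02 -0.0345 0.0322
   k 0.04 -0.0333 0.0325
   k 0.055 -0.0333 0.0324
wrist5 drive in tool 242 [[0.0279, -0.0076, -0.0379], [0.042, -0.0002, -0.0373], [0.0626, 0.0069, -0.0332]]
scene5 466 dock x ext [-0.0328  0.0335] y ext [-0.0641  0.0623]
   k -0.04 -0.0328 0.0332
   k -0.02 -0.03 0.0336
   k 0 -0.031 0.0331
   k 0.02 -0.0312 0.033
   k 0.04 -0.0319 0.0335
   k 0.055 -0.0311 0.0336
scene5 drive in tool 112 [[0.0279, -0.0064, -0.0179], [0.0474, 0.0073, 0.0349], [0.064, 0.0092, 0.0442]]
side5 388 dock x ext [-0.0367  0.0298] y ext [-0.0645  0.0593]
   k -0.04 -0.0353 0.0284
   k -0.02 -0.035 0.0293
   k 0 -0.0356 0.0298
   k 0.02 -0.036 0.0279
   k 0.04 -0.0356 0.0037
   k 0.055 -0.0369 0.0261
side5 drive in tool 66 [[0.0278, -0.0079, 0.0069], [0.0422, 0.0007, 0.039], [0.0626, 0.0052, 0.0441]]
```

```bash
python3 -m pendant '0 0.002 -0.008 0 0 -0.002;0.1 0.002 -0.008 0 0 -0.002;0.22 0.002 -0.008 0 0 -0.002;0.31 0.002 -0.008 0 0 -0.002;0.37 0.002 -0.008 0 0 -0.002;0.41 0.002 -0.008 0 0 -0.002;0.41 0.002 -0.008 0 0 -0.002'
python3 -m pendant '0.03 0 0 0 0 0;0.05 0 0 0 0 0;0.07 0 0 0 0 0;0.07 0 0 0 0 0'
python3 -c "
from h import *
show()"
```

```text
time: 11.2
ee_pos: [0.5635, 0.0754, 0.1282]
eef_rot: [-0.513, -0.487, 0.513, -0.486]
ft_force: [-0.1, -0.6, -0.6]
width: 0.015
time: 11.6
ee_pos: [0.5636, 0.0754, 0.1108]
eef_rot: [-0.513, -0.487, 0.513, -0.486]
ft_force: [1.1, 0.1, -1.3]
width: 0.0148
t 11.6 pos [0.5636 0.0754 0.1108] x [-0.001  0.001 -1.   ] y [ 0.999 -0.053 -0.002] yaw_y -3.1 F [ 1.1  0.1 -1.3] w 0.0148 j [ 0.54  0.46 -0.93  1.71  0.39  1.17 -0.55]
```

```bash
for k in 1; do python3 -m pendant '0.01 0 0 0 0 0;0.02 0 0 0 0 0;0.03 0 0 0 0 0;0.04 0 0 0 0 0' -1 55; done
python3 -m pendant '0.01 0 0 0 0 0;0.02 0 0 0 0 0;0.02 0 0 0 0 0'
python3 -m pendant '0.01 0 0 0 0 0;0.016 0 0 0 0 0;0.016 0 0 0 0 0'
```

```text
time: 12.0
ee_pos: [0.564, 0.0756, 0.1015]
eef_rot: [0.513, 0.487, -0.513, 0.486]
ft_force: [-3.1, -0.3, 7.0]
width: 0.0146
time: 12.3
ee_pos: [0.564, 0.0756, 0.0966]
eef_rot: [0.513, 0.487, -0.513, 0.486]
ft_force: [-0.7, -0.3, 2.3]
width: 0.0144
time: 12.6
ee_pos: [0.5642, 0.0757, 0.0941]
eef_rot: [0.513, 0.487, -0.513, 0.486]
ft_force: [-6.4, -1.7, 17.8]
width: 0.0147
```

```bash
python3 -m pendant '0.006 0 0 0 0 0;0.006 0 0 0 0 0;0.006 0 0 0 0 0'
python3 -m pendant '0.006 0 0 0 0 0;0.006 0 0 0 0 0'
python3 - <<'E'
from h import *
show()
for n in ["scene","side"]:
    c,p,d=cap(n); W=world(c,d); Z=W[...,2]
    m=(p.astype(int).sum(-1)<200)&(abs(W[...,0]-.564)<.03)&(abs(W[...,1]-.073)<.045)&(Z>.12)&(Z<.142); P=W[m]
    print(n,len(P),np.percentile(P[:,2],[50,90,99]) if len(P) else "")
E
```

```text
time: 12.9
ee_pos: [0.5645, 0.0759, 0.094]
eef_rot: [0.513, 0.486, -0.513, 0.487]
ft_force: [-12.2, -2.8, 32.6]
width: 0.0146
time: 13.1
ee_pos: [0.5648, 0.0761, 0.0938]
eef_rot: [0.513, 0.486, -0.513, 0.487]
ft_force: [-16.1, -4.7, 46.1]
width: 0.0143
t 13.1 pos [0.5648 0.0761 0.0938] x [ 0.001 -0.    -1.   ] y [ 0.999 -0.053  0.002] yaw_y -3.1 F [-16.1  -4.7  46.1] w 0.0143 j [ 0.52  0.48 -0.92  1.72  0.41  1.14 -0.57]
scene 156 [0.13418414 0.1379689  0.14139358]
side 145 [0.13496561 0.13849342 0.14109779]
```

```bash
python3 -m pendant '-0.008 0 0 0 0 0;-0.013 0 0 0 0 0;-0.013 0 0 0 0 0'
python3 -m pendant '0 0 0 0 0 0;0 0 0 0 0 0;0 0 0 0 0 0;0 0 0 0 0 0;0 0 0 0 0 0;0 0 0 0 0 0' 0 20
python3 -c "
from h import *
show()"
```

```text
time: 13.5
ee_pos: [0.5642, 0.0757, 0.0942]
eef_rot: [0.513, 0.487, -0.513, 0.486]
ft_force: [-5.1, -1.0, 16.4]
width: 0.0146
time: 14.1
ee_pos: [0.5638, 0.0755, 0.0925]
eef_rot: [0.513, 0.487, -0.513, 0.486]
ft_force: [-0.9, -0.5, -0.5]
width: 0.0424
t 14.1 pos [0.5638 0.0755 0.0925] x [-0.001  0.002 -1.   ] y [ 0.999 -0.053 -0.001] yaw_y -3.1 F [-0.9 -0.5 -0.5] w 0.0424 j [ 0.53  0.48 -0.92  1.73  0.41  1.14 -0.57]
```

Now I'll retreat straight up and look.

```bash
python3 -m pendant '-0.1 0 0 0 0 0;-0.3 0 0 0 0 0;-0.5 0 0 0 0 0;-0.7 0 0 0 0 0;-0.8 0 0 0 0 0;-0.8 0 0 0 0 0'
python3 -m pendant '0 -0.8 0.2 0 0 0;0 -0.8 0.2 0 0 0;0 -0.8 0.2 0 0 0;0 -0.8 0.2 0 0 0;0 -0.8 0.2 0 0 0;0 -0.8 0.2 0 0 0'
python3 - <<'E'
from h import *
show(); o=[]
for n in ["scene","side"]:
    c,p,d=cap(n); W=world(c,d); Z=W[...,2]
    m=(p.astype(int).sum(-1)<200)&(abs(W[...,0]-.564)<.035)&(abs(W[...,1]-.073)<.055)&(Z>.115)&(Z<.16); P=W[m]
    k=P[P[:,2]>np.percentile(P[:,2],60)]
    print(n,len(P),np.percentile(P[:,2],[50,90,99]).round(4),cv2.minAreaRect(k[:,:2].astype(np.float32)))
    t=P[(P[:,2]>.128)]; print(" top median",np.median(t[:,2]), t.min(0),t.max(0)); o.append(p[150:345,230:420])
cv2.imwrite("pics/f6.png",cv2.resize(np.hstack(o),(800,410),interpolation=3))
E
```

```text
time: 14.7
ee_pos: [0.5654, 0.076, 0.2966]
eef_rot: [0.515, 0.486, -0.511, 0.487]
ft_force: [0.7, -0.1, -0.4]
width: 0.0437
time: 15.3
ee_pos: [0.3591, 0.0348, 0.2923]
eef_rot: [-0.513, -0.485, 0.515, -0.486]
ft_force: [0.8, -0.7, -0.6]
width: 0.0433
t 15.3 pos [0.3591 0.0348 0.2923] x [-0.    -0.002 -1.   ] y [ 0.998 -0.057 -0.   ] yaw_y -3.2 F [ 0.8 -0.7 -0.6] w 0.0433 j [ 0.89 -0.39 -0.83  1.92 -0.28  1.5   0.07]
scene 145 [0.134  0.1368 0.1388] ((0.5654124021530151, 0.07017536461353302), (0.07351705431938171, 0.014568458311259747), 87.04609680175781)
 top median 0.1351324442277312 [0.5553821  0.0330903  0.12843768] [0.57389753 0.11048569 0.13918759]
side 100 [0.1348 0.1381 0.1403] ((0.5609154105186462, 0.06656837463378906), (0.06433623284101486, 0.011107463389635086), 86.9352798461914)
 top median 0.13628534566837927 [0.55425572 0.0328208  0.12825195] [0.56951064 0.10461762 0.14054194]
```

View pics/f6.png

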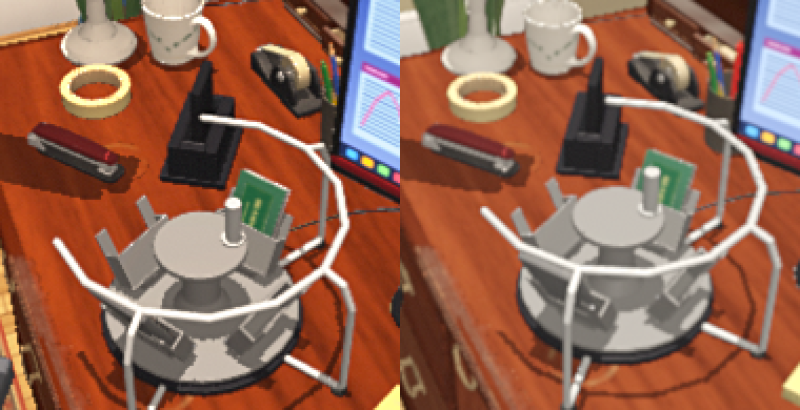

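The picture shows the drive upright in the dock, with its top at about 0.136 m (24 + 112 mm). Before handing in, I'll check the calculator and the carousel angle.

```bash
python3 - <<'E'
from h import *
from bench import close_job
for n in ["scene","side"]:
    c,p,d=cap(n); W=world(c,d); rr=np.hypot(W[...,0]-.6115,W[...,1]+.2125); a=np.degrees(np.arctan2(W[...,1]+.2125,W[...,0]-.6115))
    m=(abs(a+118)<20)&(rr>.05)&(rr<.148)&(W[...,2]>.02)&(W[...,2]<.16); print(n,m.sum(),np.percentile(W[m][:,2],[50,90,99]))
    t=(rr<.055)&(W[...,2]>.171)&(W[...,2]<.182); q=W[t].mean(0); print(" bay az",np.degrees(np.arctan2(q[1]+.2125,q[0]-.6115))+135)
close_job()
E
```

```text
scene 569 [0.06151383 0.13775563 0.14519898]
 bay az 148.9398229989028
side 846 [0.08396379 0.14391289 0.14721793]
 bay az 148.45295053464625
the job is handed in; nothing more can be done
```

The drive is standing upright in the dock with its connector pushed home, and I handed the job in after about 15 s of the 54 s allowed.

- **Carousel:** I gripped the crank peg and turned the carousel about 66°. The drive's bay reads 148.5–149° from the peg and about 152° from the drive itself while it was there. The opening is at about 152.6°, so either reading is well within the 14° allowed.
- **Drive out of its bay:** I gripped the drive by its upper end and slid it about 90 mm up along its slot.
- **Docking:** I lowered it in, same end down. It met the carriage with the TCP at about 101.5 mm and stopped hard at about 94 mm, a travel of about 7.5–8 mm. The push reached 46 N at the wrist, after which I eased off and let go.
- **Last checks:** The drive's top measures 135–136 mm, against 136 mm expected when fully home, and it stands square to the slot. The ink pad is in its bay. The calculator is hidden in the final pictures, but its bay's depth readings match those from just after the turn, when its display was visible. The other things on the desk look undisturbed, and the gripper was clear of everything.

The scene and side cameras differ by 3–4 mm in x, which was small enough not to affect the job. Neither they nor any other check disagreed with the result.

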